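Set the stop of the cone-height gauge to its setting block

TASK

Set the cone-height gauge: take the square driver from its tool block, fit it fully into the head of the stop screw and turn the screw down (clockwise) until the setting block under it just drags, that is, the foot bears on it lightly and the block still slides, never nipped hard. Then slide the block about 2 cm along its channel to prove the drag, and leave it there under the foot with the driver standing in the screw. Do not disturb the other things on the bench.

Things in the scene. Friction and masses are not known exactly. Their poses are not given: they have to be found in the camera images.
- gauge: Cone-height gauge, a small grey C-frame fixed on the bench. Origin on the bench straight below the stop screw's axis; z up, x from the screw to the column, y along the channel. Steel base 12 mm thick, x -47 to +78 mm, y -67 to +67 mm. Column at x 42 to 72 mm, 48 mm wide; arm 40 mm wide over the channel, its top 74 mm up (lock nut on it to 82 mm).
- channel (a point): Middle of the channel's floor, on the base's top, 12 mm above the bench, on the screw axis; axes as the gauge. Two rails, 8 mm wide, 7 mm high and 90 mm long (along y), 52 mm apart inside, guide the setting block.
- screw: Stop screw's round knurled head above the arm, 32 mm wide, 22 mm high, with a square recess 14 mm wide, 16 mm deep in its top. Origin: centre of the recess's floor; x and y square to its sides, z up. Clockwise from above drives it down, 10 mm a turn; there is at least 4 rad of travel down. It turns with about 0.12 N m when free and stays where it is left.
- screw_axis (a point): Point on the screw's axis at the arm's top, 74 mm above the bench, fixed. Below the arm the screw ends in a flat rubber foot, 29 mm wide, that turns with it. It hangs 1.5 to 5 mm clear of the block at first. After touching, its load on the block grows about 13 N a radian and the turning moment about 0.006 N m per newton; right: 1.5 to 10 N, best 5 N; over 20 N spoils the foot.
- block_centre (a point): Centre of the setting block, a plain bright metal block 48 x 130 x 17 mm (its x, y, z; axes as the gauge within 2 degrees), about 0.6 kg. It lies in the channel under the foot, top 29 mm above the bench, 2 mm of play to each rail, and sticks out farther on the +y side. To slide it takes about 1 to 5 N with the foot clear, 5 to 18 N at the right setting.
- setting_block: The same setting block; origin at the centre of its underside.
- driver_grip (a point): Grip point of the square driver, in the middle of its black square handle (24 x 24 mm, from 58 to 114 mm above the tip), 90 mm above the tip. z up along the driver, x and y square to the handle's flats, which are in line with the bit's flats. 0.12 kg.
- driver_tip (a point): Tip of the driver's bit, a steel square 12 mm wide and 22 mm long with a cone-shaped nose over its lowest 4 mm; axes as the grip. Fully in the screw, the tip is at the screw's origin. At first the driver stands in the tool block, the shoulder of its handle on the block's top, the tip 8 mm above the bench.
- tool_block: White tool block, 75 x 55 x 66 mm, fixed on the bench, origin at the centre of its underside; the driver stands in a round hole 20 mm wide in the middle of its top.
- beaker: Glass beaker, 56 mm wide and 70 mm tall, a bystander; origin at the centre of its underside.
- bench_timer: White bench timer, 62 x 66 x 18 mm, a bystander; origin at the centre of its underside.
- sampler_cone: Metal sampler cone, 48 mm wide and 17 mm tall, a bystander; origin at the centre of its underside.

How it is judged (in metres and radians):
On the way, in this order (a step that is already met when the one before it is completed fails the run):
1. the driver is fully in the screw's head, upright (distance between driver_tip and screw below 0.005 m and angle between driver_tip's own z axis and vertical below 0.2 rad), for 0.2 s.
2. with the driver in it, the screw has been turned down until its foot bears on the block with 1.5 to 10 N (all of step 1 and contact force between screw and setting_block between 1.5 and 10 N), for 0.3 s.
3. the block slides while the foot bears on it with 1.5 to 10 N (contact force between screw and setting_block between 1.5 and 10 N and linear speed of setting_block above 0.003 m/s), for 0.1 s.
At the end, for the whole second after the job is handed in: The block lies at rest, 10 mm or more from where it started, still under the foot, which bears on it with 1.5 to 10 N; the driver stands in the screw, its tip within 5 mm of the recess's floor and tilted less than 0.2 rad (all of step 2 and distance of block_centre from where it was at the start of the episode above 0.01 m and linear speed of setting_block below 0.01 m/s and linear speed of driver below 0.02 m/s); the robot touches nothing.
It fails at once if the foot nips the block with more than 20 N (contact force between screw and setting_block above 20 N).
It fails at once if a bystander (beaker, timer, sampler cone) is moved by more than 20 mm (distance of any of beaker, bench_timer, sampler_cone from where it was at the start of the episode above 0.02 m).
It also fails if it takes over 72 s, if anything falls off the work surface, if the arm or the gripper's body presses on something with over 40 N, if the wrist force passes 120 N, or if a joint passes its speed limit or range.

ROBOT

A 7-joint arm with a two-finger parallel gripper is mounted at the origin on a cart in front of the work surface, level with it; the furniture and walls round the work are solid. World frame = base frame: x ahead of the robot, y to its left, z up, the work surface at z = 0. Lengths are in mm, angles in rad, forces in N, time in s.
With the tool pointing down it reaches from about 400 to 900 mm from the base axis. Payload 5.6 kg.
Tool frame: the origin (TCP) lies midway between the tips of the shut fingers; the grasp point (between the pads) lies 19 mm behind it; z points along the fingers, y is the line along which they close (so a half turn about z gives the same grasp; the last joint's range is limited). The gripper opens to 92 mm and grips with 3 to 60 N. Pads are 20 mm wide; open, the fingers measure 128 mm over their backs; the gripper's body (75 mm by 189 mm) begins 69 mm behind the grasp point.
Start: joints at [-1.321, 0.468, -0.012, 1.603, 0.006, 1.071, -0.056], TCP at [187.654, 622.33, 214.592] pointing down, gripper open.
Joint ranges: [-2.53, 2.53], [-0.31, 2.02], [-1.57, 1.55], [0.28, 2.44], [-1.29, 4.43], [0.15, 1.84], [-2.92, 2.92]. Speed limits (rad/s): [2.57, 2.57, 3.14, 3.14, 3.14, 3.14, 3.14].

INTERFACE

Orientations are given as a rotation vector (axis times angle).
In Python, from cell import robot, grip, kin, viewer gives the robot as it stands. Calls block until the motion is done:
- robot.movep(position, orientation): joint-space move of the TCP to a pose.
- robot.servo_line(position, feed=150, rotation=None): straight line of the TCP; rotation=None keeps the orientation; feed is the mean speed in mm/s.
- robot.goto_joints(angles): joint-space move.
- grip(opening, newtons=None): opening from 0.0 (shut) to 1.0 (fully open); newtons is the grip in N (None keeps the last); returns when the fingers have stopped.
- robot.hold(seconds).
- kin.ik(position, orientation): joint angles nearest the present ones, or None.
- robot.observe(): the state.
- viewer.read_camera(name): name is "scene" or "top" or "wrist"; returns the picture (480x640x3 uint8, red, green, blue); there is no depth.
- viewer.camera_info(name): a dict with "camera_matrix" (3x3 intrinsics, pixels), "k1" (the pictures are not rectified: a ray, as slopes to the right and down, at radius r is drawn at 1 + k1 r^2 times it, then the intrinsics apply), "R" (3x3) and "t" (3): a world point X has camera coordinates R X + t. Camera axes: x right, y down, z forward; pixel columns grow to the right and rows downward; lengths in mm; the calibration is good to about 2 mm. A picture is of the moment at which its call begins: read the wrist's pose just before it. camera_info takes no time and is no camera call; for the wrist camera it gives the pose at the moment of the call.
A pose or a line that the arm cannot do raises robot.IKError and nothing moves.
- robot.job_done(): hands the job in; it is judged then, once.
Trained networks look in the newest picture that a camera, given by its name, has taken for a name from the list of things; names that differ only in an ending like _2 or _b are one class to them, and where a whole thing is asked for, a point or a joint stands for the part that bears it (a point fixed in the world has none). Each returns a list of dicts, best first, with "confidence" (0 to 1); they miss things now and then, are a little off and sometimes report something else, mostly with a low value. They report only what shows in the picture. A call takes as long as a camera call.
- viewer.silhouettes(name, camera): "mask" (480x640 bool, what is visible of it).
- viewer.pinpoint(name, camera): "at" ([x, y, z] in mm, in the coordinates of the camera as it stood for that picture, good to about 4 mm: a listed point, or the origin of a listed thing).
The state is a dict: "t": time; "joints": joint angles; "joint_velocities": joint speeds; "joint_torque": joint torques, N m; "tcp_pos": TCP position; "tcp_rot": TCP orientation; "contact_force": force on the tool from outside, world axes, zero at the start; "wrist_torque": the same for the moment, N m; "grip_width": opening from 0.0 (shut) to 1.0 (fully open); "grip_force": force on a finger pad.
Only numpy, scipy, OpenCV 4.12 (cv2) and the standard library are available. Lean on these libraries where they do the work, as an engineer would, in place of code of your own. Each camera call takes 0.05 s, during which the arm holds its last target. There are 200 camera calls.

## Working session

There is one attempt and no reset: what is moved stays moved. The work goes in short steps, each a Python script; the robot and the scene stay as the last script left them, time stands still between calls to the robot, and variables do not carry over. Pictures are saved under pics/ and viewed, at most 10 in all, crops included, and the job is handed in when it is done.

```bash
ls; mkdir -p pics; cat > h.py <<'E'
import numpy as np, cv2
from scipy.spatial.transform import Rotation as Rn
from cell import robot, grip, kin, viewer
def shot(cam, fn=None):
    info=viewer.camera_info(cam); im=viewer.read_camera(cam)
    if fn: cv2.imwrite('pics/'+fn, im[:,:,::-1])
    return im, info
def toworld(p,info):
    return np.array(info['R']).T@(np.array(p)-np.array(info['t']))
def find(name,cam,info):
    return [(np.round(toworld(d['at'],info),1),round(d['confidence'],2)) for d in viewer.pinpoint(name,cam)[:2]]
def ray_at_z(u,v,z,info):
    K=np.array(info['camera_matrix']);k1=info['k1']
    d=np.array([(u-K[0,2])/K[0,0],(v-K[1,2])/K[1,1]]);s=d.copy()
    for _ in range(20): s=d/(1+k1*(s@s))
    R=np.array(info['R']);c=-R.T@np.array(info['t']);w=R.T@np.array([s[0],s[1],1])
    return c+w*(z-c[2])/w[2]
def project(X,info):
    K=np.array(info['camera_matrix']);p=np.array(info['R'])@np.array(X)+np.array(info['t']);s=p[:2]/p[2]
    s=s*(1+info['k1']*(s@s)); return K[:2,:2]@s+K[:2,2]
def down(yaw): # tool z down; tool y axis at world angle yaw
    y=np.array([np.cos(yaw),np.sin(yaw),0]);z=np.array([0,0,-1.]);x=np.cross(y,z)
    return Rn.from_matrix(np.c_[x,y,z]).as_rotvec()
E
python3 - <<'E'
from h import *
s=robot.observe(); print(s)
for c in ['top','scene']:
    im,i=shot(c,c+'0.png'); print(c,i['k1'],np.round(-np.array(i['R']).T@np.array(i['t'])))
    for n in ['screw','screw_axis','channel','gauge','block_centre','driver_grip','driver_tip','tool_block','beaker','bench_timer','sampler_cone']:
        print(n,find(n,c,i))
E
```

```text
pics
{'t': 0.0, 'joints': array([-1.32100865,  0.46834398, -0.01159085,  1.60359793,  0.00599248,
        1.07137753, -0.05631967]), 'joint_velocities': array([-0.00094306, -0.00046197, -0.00057238, -0.00021368,  0.00010459,
        0.00083446,  0.0013851 ]), 'joint_torque': array([-7.38614181e-04, -5.20580292e+01, -1.26646829e-02, -2.43738163e+01,
       -5.65491663e-02,  1.74966082e-02,  1.54046570e-04]), 'tcp_pos': array([187.5137845 , 621.7782359 , 213.67250428]), 'tcp_rot': array([-4.58402269e-01, -3.10783773e+00,  2.65058159e-03]), 'contact_force': array([-0.68969664, -0.63822012, -0.62782015]), 'wrist_torque': array([ 0.029738  ,  0.02180006, -0.00183485]), 'grip_force': 0.0, 'grip_width': 0.9998387183469583}
top 0.05421594657865591 [ 237.   -5. 1314.]
screw [(array([418.6,  20.6,  93.6]), 0.65)]
screw_axis [(array([422.3,  17.6,  72.2]), 0.91), (array([ 396.8, -240.2,   99.3]), 0.68)]
channel [(array([418.3,  18.2,  14.5]), 0.65)]
gauge [(array([418.6,  17.8,   0.9]), 0.65)]
block_centre [(array([418.2,  48.8,  16.1]), 0.77), (array([ 3.745e+02,  2.165e+02, -1.000e-01]), 0.19
[... 400 characters left out ...]
.78), (array([420.6,  22.3,   0. ]), 0.32)]
screw_axis [(array([420.2,  16.5,  78.7]), 0.88)]
channel [(array([419.2,  20.6,  12.4]), 0.77)]
gauge [(array([420.8,  20.7,   3.4]), 0.92)]
block_centre [(array([415.7,  47. ,  24. ]), 0.67), (array([418.1,  20.2,  77.1]), 0.46)]
driver_grip [(array([ 401. , -243.3,    8.6]), 0.73), (array([ 394.4, -238.6,   99.1]), 0.61)]
driver_tip [(array([417.8,  19.5,  77.8]), 0.46)]
tool_block [(array([ 398.6, -245.4,    4.9]), 0.81)]
beaker [(array([375.3, 216.7,   3.3]), 0.96), (array([422.3,  20.6,  13.2]), 0.2)]
bench_timer [(array([419.4,  23.2,  95.5]), 0.68), (array([ 532.4, -208.5,    3. ]), 0.64)]
sampler_cone [(array([404.3, 304.9,   4.9]), 0.54)]
```

```bash
python3 -c "
import cv2,numpy as np
a=cv2.imread('pics/top0.png');cv2.imwrite('pics/t.png',a)"
```

```text
(no output)
```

View pics/top0.png

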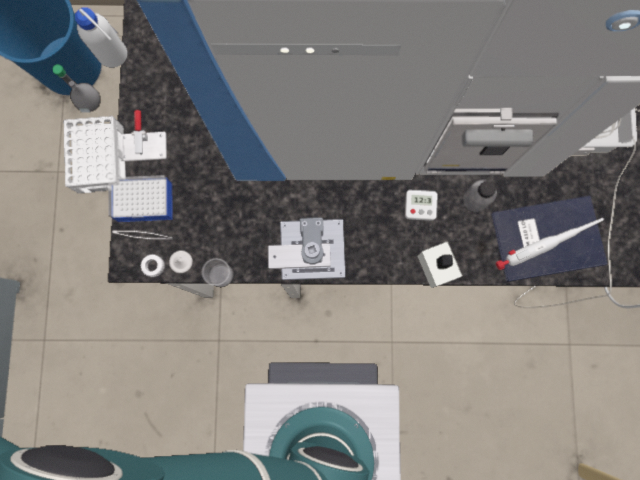

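View pics/scene0.png

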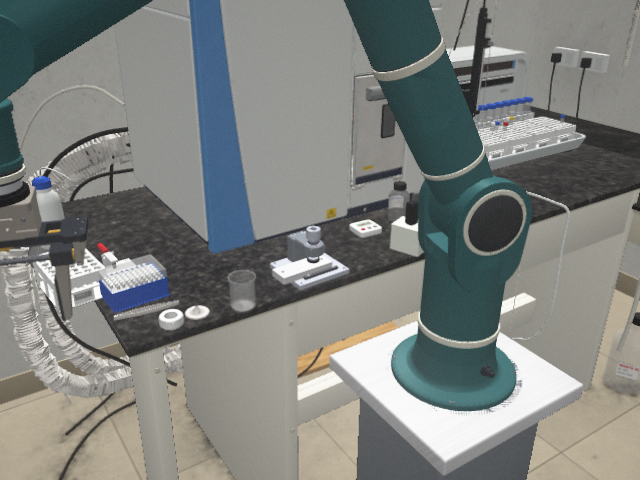

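```bash
python3 - <<'E'
from h import *
robot.movep([330,330,300],down(np.pi/2)); 
robot.movep([410,20,330],down(np.pi/2)); s=robot.observe();print(s['t'],s['joints'],s['tcp_pos'])
im,i=shot('wrist','w_screw.png');print('cam',np.round(-np.array(i['R']).T@np.array(i['t'])), i['R'][2])
for n in ['screw','screw_axis','gauge','block_centre']: print(n,find(n,'wrist',i))
robot.movep([395,-240,300],down(np.pi/2)); s=robot.observe();print(s['t'],s['joints'])
im,i=shot('wrist','w_drv.png')
for n in ['driver_grip','tool_block']: print(n,find(n,'wrist',i))
a=cv2.imread('pics/w_screw.png');b=cv2.imread('pics/w_drv.png')
cv2.imwrite('pics/both.png',cv2.resize(np.vstack([a,b]),(400*1,600)))
E
```

```text
3.6917 [-0.54861644 -0.0945284   0.39065592  2.01399076  0.03844102  1.21565864
  1.40017446] [410.06808876  21.3703979  329.80145579]
cam [341.  22. 500.] [ 2.46135321e-01  4.08374630e-04 -9.69235388e-01]
screw [(array([421.2,  21.8,  96.8]), 0.59)]
screw_axis [(array([417.5,  19.7,  72.7]), 0.62)]
gauge [(array([414.1,  22.3,  -4.5]), 0.88)]
block_centre [(array([418.6,  50.3,  19.5]), 0.72), (array([405. , 300.5,   5.5]), 0.17)]
4.9667 [-0.31340511  0.03136681  0.82046863  1.97871952 -0.02575482  1.14186388
  2.09017266]
driver_grip [(array([ 396.1, -245.4,   98.4]), 0.84)]
tool_block []
```

View pics/w_screw.png

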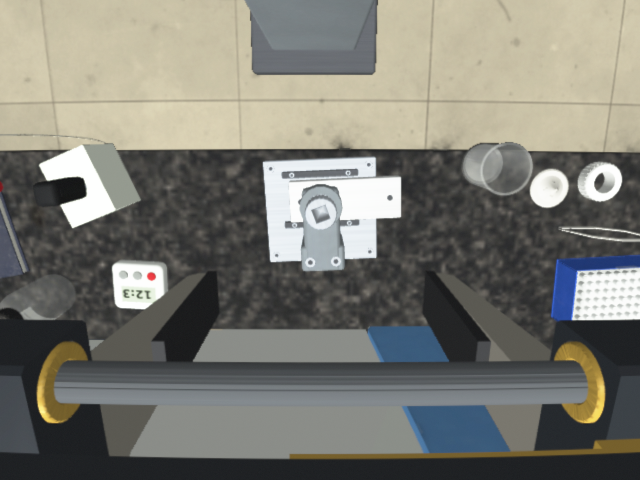

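View pics/w_drv.png

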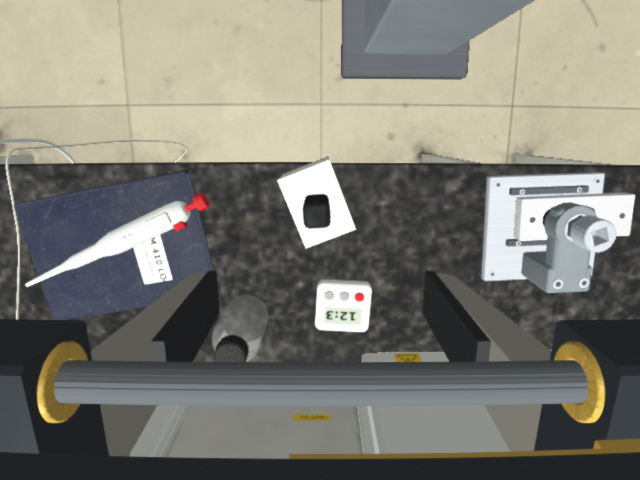

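```bash
cat >> h.py <<'E'
def ortho(im,info,c,z,half=40,n=400):
    # image right = world x, down = -y  (so angles CCW-up are true)
    g=np.linspace(-half,half,n); M=np.zeros((n,n,2),np.float32)
    for r in range(n):
        for q in range(n):
            M[r,q]=project([c[0]+g[q],c[1]-g[r],z],info)
    return cv2.remap(im,M[...,0],M[...,1],cv2.INTER_CUBIC)
E
python3 - <<'E'
from h import *
import pickle
# info at earlier poses: reconstruct from current wrist pose and known tcp transforms
iD=viewer.camera_info('wrist'); s=robot.observe()
def T(R,t): 
    A=np.eye(4);A[:3,:3]=R;A[:3,3]=t;return A
tcpD=T(Rn.from_rotvec(s['tcp_rot']).as_matrix(),s['tcp_pos']); C=T(iD['R'],iD['t'])@tcpD
tcpS=T(Rn.from_rotvec(down(np.pi/2)).as_matrix(),[410.07,21.37,329.8])
E=C@np.linalg.inv(tcpS); iS=dict(iD,R=E[:3,:3],t=E[:3,3]); print(-E[:3,:3].T@E[:3,3])
a=cv2.imread('pics/w_screw.png');b=cv2.imread('pics/w_drv.png')
A=ortho(a,iS,[420,20],113,30); B=ortho(b,iD,[396,-243],122,30)
pickle.dump((iS,iD),open('i.pkl','wb'))
cv2.imwrite('pics/ortho.png',np.hstack([A,B]))
E
```

```text
[340.79237822  21.66666967 500.24397089]
```

View pics/ortho.png

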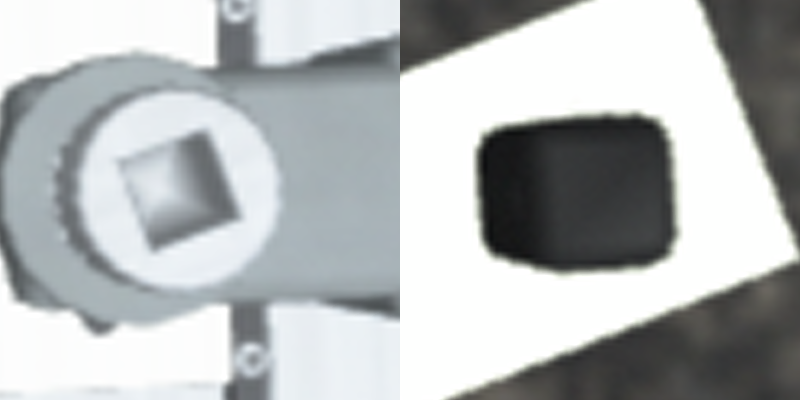

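```bash
python3 - <<'E'
from h import *
for y in range(-200,220,20):
    q=kin.ik([417,21,175],down(np.radians(y))); print(y,None if q is None else np.round(q,2))
for y in range(-175,190,90):
    q=kin.ik([397,-242,79],down(np.radians(y))); print('d',y,None if q is None else np.round(q,2))
E
```

```text
-200 [-0.65  0.12  0.57  2.21 -0.09  0.83  2.76]
-180 [ 0.49  0.19 -0.67  2.14  0.16  0.85  2.86]
-160 [ 0.97  0.43 -1.28  2.13  0.51  0.95  2.89]
-140 [-1.31  0.33  1.41  2.23 -0.42  0.9  -2.08]
-120 [-1.31  0.33  1.41  2.23 -0.42  0.9  -1.73]
-100 [-1.31  0.33  1.41  2.23 -0.42  0.9  -1.38]
-80 [-0.66  0.12  0.57  2.21 -0.09  0.83 -1.43]
-60 [-0.64  0.12  0.55  2.21 -0.09  0.83 -1.08]
-40 [-0.64  0.12  0.55  2.21 -0.09  0.83 -0.73]
-20 [-0.63  0.12  0.54  2.21 -0.08  0.83 -0.38]
0 [-0.62  0.12  0.53  2.21 -0.08  0.83 -0.04]
20 [-0.62  0.12  0.53  2.21 -0.08  0.83  0.31]
40 [-0.61  0.12  0.52  2.21 -0.08  0.83  0.66]
60 [-0.63  0.12  0.54  2.21 -0.08  0.83  1.01]
80 [-0.68  0.12  0.6   2.21 -0.09  0.83  1.37]
100 [-0.68  0.12  0.6   2.21 -0.09  0.83  1.72]
120 [-0.67  0.12  0.59  2.21 -0.09  0.83  2.07]
140 [-0.66  0.12  0.58  2.21 -0.09  0.83  2.42]
160 [-0.65  0.12  0.57  2.21 -0.09  0.83  2.76]
180 [ 0.49  0.19 -0.67  2.14  0.16  0.85  2.86]
200 [ 0.97  0.43 -1.28  2.13  0.51  0.95  2.89]
d -175 [ 1.46  0.88 -1.33  2.09  1.02  1.07  2.83]
d -85 [-0.33  0.56  1.03  2.19 -0.71  0.77 -0.31]
d 5 [-0.2   0.47  0.83  2.19 -0.55  0.7   1.1 ]
d 95 [-0.11  0.43  0.71  2.18 -0.46  0.67  2.58]
d 185 [ 1.46  0.88 -1.33  2.09  1.02  1.07  2.83]
```

```bash
python3 - <<'E'
from h import *
r=down(np.radians(95))
robot.movep([397,-242,150],r); robot.servo_line([397,-242,79],feed=120)
print(robot.observe()['contact_force'])
grip(0.0,40); s=robot.observe(); print(s['t'],s['grip_width'],s['grip_force'],s['contact_force'])
robot.servo_line([397,-242,225],feed=180)
robot.movep([417,21,225],down(np.radians(110.7)))
robot.servo_line([417,21,193],feed=100)
s=robot.observe(); print(s['t'],s['joints'],s['tcp_pos'],s['contact_force'],s['wrist_torque'],s['grip_width'])
im,i=shot('wrist','w2.png')
for n in ['screw','driver_tip','driver_grip']: print(n,find(n,'wrist',i))
im2,j=shot('scene','s2.png'); 
for n in ['screw','driver_tip','driver_grip']: print(n,find(n,'scene',j))
im3,k=shot('top','t2.png')
for n in ['screw','driver_tip','driver_grip']: print(n,find(n,'top',k))
u,v=project([417,21,125],j).astype(int); print(u,v)
c=cv2.resize(im2[v-40:v+40,u-50:u+50],None,fx=4,fy=4,interpolation=cv2.INTER_CUBIC)
o=np.zeros((600,800,3),np.uint8); o[:360,:480]=cv2.resize(im,(480,360)); o[360:600,:300]=cv2.resize(c,(300,240))
u,v=project([417,21,115],i).astype(int);print(u,v)
d=im[max(v-60,0):v+60,u-80:u+80]; o[360:600,480:800]=cv2.resize(d,(320,240))
cv2.imwrite('pics/m2.png',o[:,:,::-1])
E
```

```text
[ 1.14418486 -0.65734407  0.67075567]
7.5417 0.2543692597415928 39.98656868934631 [-0.71451202  0.00149661 -0.34301027]
10.0 [-0.86897361  0.09340727  0.79809983  2.19997473 -0.08584718  0.87849446
  1.91180267] [417.16854579  19.98660714 193.04365174] [-0.04061342  0.37766729 -1.27426741] [ 0.06292292 -0.03711349  0.00591255] 0.2565675357303088
screw [(array([414.3,  24.4,  95.8]), 0.74)]
driver_tip [(array([414.9,  23.9, 124.2]), 0.81)]
driver_grip [(array([415.5,  22.1, 213.9]), 0.76)]
screw [(array([417.8,  20.8,  99. ]), 0.78), (array([375.4, 215.5,   2.7]), 0.59)]
driver_tip [(array([423.3,  24.9, 120. ]), 0.88)]
driver_grip [(array([417.2,  21.9, 214.5]), 0.69)]
screw []
driver_tip []
driver_grip []
313 223
321 245
```

View pics/m2.png

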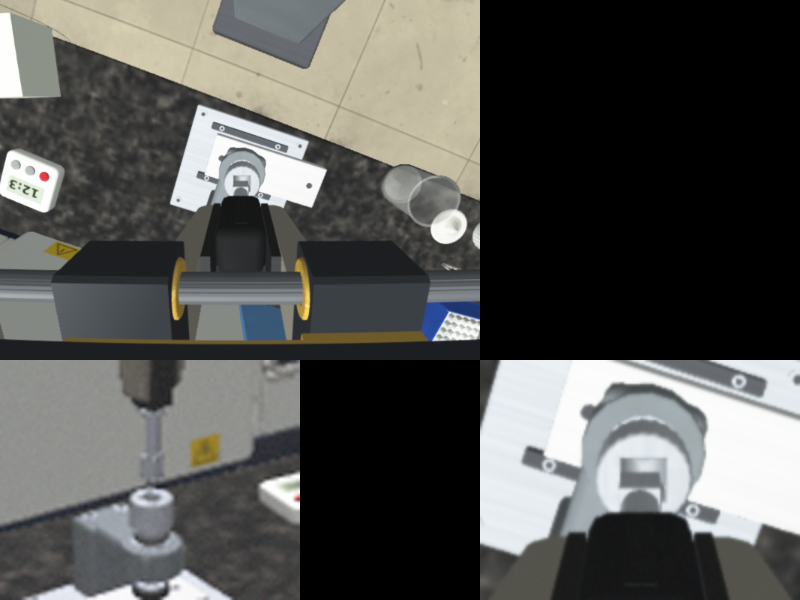

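```bash
cat >> h.py <<'E'
def lower(x,y,z0,z1,step=2,lim=8,feed=25):
    z=z0
    while z>z1:
        z-=step; robot.servo_line([x,y,z],feed=feed); s=robot.observe(); f=s['contact_force']
        print(round(z,1),np.round(s['tcp_pos'],1),np.round(f,1),np.round(s['wrist_torque'],2))
        if abs(f[2])>lim: break
    return z
E
python3 - <<'E'
from h import *
z=lower(417,21,193,164); print(z,robot.observe()['t'])
E
```

```text
191 [416.9  21.  190.8] [ 0.1  0.5 -1.2] [-0.01 -0.03  0.02]
189 [416.9  21.  188.8] [ 0.4 -1.2 -0.1] [ 0.09  0.   -0.01]
187 [416.9  21.  186.9] [-0.4 -0.2 -1.4] [ 0.    0.02 -0.  ]
185 [416.9  21.  184.9] [-0.3 -0.4 -0.2] [ 0.04 -0.03 -0.03]
183 [416.9  21.  182.9] [-0.2  0.2 -1.7] [ 0.05 -0.01 -0.01]
181 [416.9  21.  180.9] [-0.   0.  -1.8] [ 0.04  0.03 -0.01]
179 [416.9  21.  178.9] [ 0.4  1.  -0.9] [0.02 0.03 0.05]
177 [416.9  21.  176.9] [-0.9 -0.1 -1.5] [0.04 0.01 0.01]
175 [416.9  21.  174.9] [-0.2 -0.  -1. ] [0.1  0.04 0.03]
173 [416.9  21.  172.9] [-0.3 -1.2 -1.3] [ 0.06  0.01 -0.02]
171 [416.9  21.  170.9] [-0.5 -0.6 -1.9] [0.08 0.   0.01]
169 [416.9  21.  168.9] [-0.5 -0.8 -1.8] [ 0.04 -0.05  0.02]
167 [416.9  21.  166.9] [-0.3 -0.5 -0.8] [ 0.02  0.   -0.02]
165 [417.5  21.  165.7] [-2.3 -1.1  9.5] [-0.03  0.72  0.04]
165 14.1
```

```bash
cat >> h.py <<'E'
X,Y,Z0,Y0=417,21,165.9,np.radians(110.7)
def turn_to(a,feed=4):  # a = rad clockwise from start
    robot.servo_line([X,Y,Z0-a*10/(2*np.pi)],feed=feed,rotation=down(Y0-a))
def tq(n=12,dt=0.02):
    T=[];F=[]
    for _ in range(n):
        robot.hold(dt); s=robot.observe(); T.append(s['wrist_torque']); F.append(s['contact_force'])
    return np.mean(T,0),np.std([t[2] for t in T]),np.mean(F,0)
E
python3 - <<'E'
from h import *
robot.servo_line([X,Y,Z0],feed=20)
def rep(a):
    m,sd,f=tq(8); s=robot.observe(); y=Rn.from_rotvec(s['tcp_rot']).as_matrix()[:,1]
    print(round(a,2),'t',round(s['t'],2),'T',np.round(m,3),'sd',round(sd,3),'F',np.round(f,1),'yaw',round(float(np.arctan2(y[1],y[0])),3), np.round(s['tcp_pos'],1))
rep(0)
for a in [0.3,0.5,0.7,0.9]:
    turn_to(a); rep(a)
E
```

```text
0 t 14.48 T [0.043 0.003 0.001] sd 0.03 F [ 0.2 -0.1  0.9] yaw 1.932 [417.2  21.  165.9]
0.3 t 15.07 T [ 0.317 -0.166  0.041] sd 0.021 F [0.4 0.7 4.5] yaw 1.634 [417.6  21.2 165.7]
0.5 t 15.55 T [ 0.338 -0.197  0.012] sd 0.023 F [0.8 1.  5.4] yaw 1.433 [417.6  21.2 165.4]
0.7 t 16.03 T [ 0.325 -0.191  0.054] sd 0.03 F [0.9 0.9 5.2] yaw 1.233 [417.6  21.2 165.1]
0.9 t 16.52 T [ 0.252 -0.201  0.039] sd 0.025 F [0.6 1.  5.5] yaw 1.033 [417.6  21.1 164.7]
```

```bash
python3 - <<'E'
from h import *
for a in [1.0,1.1]:
    turn_to(a,feed=1); L=[(robot.observe()['t'],robot.observe()['wrist_torque'][2])]
    for _ in range(12): robot.hold(0.01); s=robot.observe(); L.append((s['t'],s['wrist_torque'][2]))
    print(np.round(L,3).T.tolist())
im,i=shot('wrist','w3.png'); im2,j=shot('scene','s3.png')
u,v=project([417,21,110],j).astype(int)
c=cv2.resize(im2[v-30:v+30,u-40:u+40],(400,300),interpolation=cv2.INTER_CUBIC)
p=cv2.resize(cv2.imread('pics/s2.png')[v-30:v+30,u-40:u+40],(400,300),interpolation=cv2.INTER_CUBIC)[:,:,::-1]
u,v=project([417,21,100],i).astype(int)
d=cv2.resize(im[max(v-60,0):v+60,u-80:u+80],(400,300),interpolation=cv2.INTER_CUBIC)
cv2.imwrite('pics/m3.png',np.vstack([np.hstack([p,c]),np.hstack([d,d*0])])[:,:,::-1])
E
```

```text
[[16.767, 16.775, 16.783, 16.792, 16.8, 16.808, 16.817, 16.825, 16.833, 16.842, 16.85, 16.858, 16.867], [0.032, 0.068, 0.041, 0.052, 0.059, 0.022, 0.032, 0.06, 0.088, 0.063, 0.021, 0.079, 0.058]]
[[17.117, 17.125, 17.133, 17.142, 17.15, 17.158, 17.167, 17.175, 17.183, 17.192, 17.2, 17.208, 17.217], [0.087, -0.007, -0.017, 0.062, 0.047, 0.003, 0.079, 0.034, 0.066, 0.071, 0.072, 0.012, 0.026]]
```

View pics/m3.png

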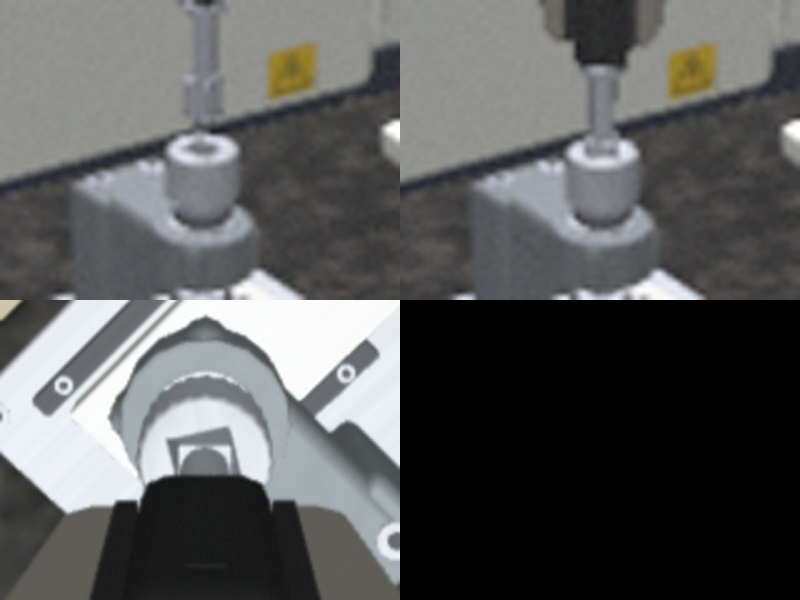

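```bash
cat >> h.py <<'E'
def chain(a0,a1,n):
    L=[]
    for a in np.linspace(a0,a1,n+1)[1:]:
        turn_to(a,feed=100); s=robot.observe(); y=Rn.from_rotvec(s['tcp_rot']).as_matrix()[:,1]
        L.append([a,s['t'],s['wrist_torque'][2],s['joint_torque'][6],s['joint_velocities'][6],Y0-np.arctan2(y[1],y[0])])
    L=np.array(L)
    with open('log.txt','a') as f: np.savetxt(f,L)
    return L
E
python3 - <<'E'
from h import *
L=chain(1.1,1.5,14); print(np.round(L,3)); print(L[:,2].mean(),L[:,3].mean())
E
```

```text
[[ 1.1290e+00  1.7567e+01  5.8000e-02 -1.1900e-01  2.0000e-03  1.1280e+00]
 [ 1.1570e+00  1.7817e+01  4.7000e-02 -1.1900e-01  2.0000e-03  1.1560e+00]
 [ 1.1860e+00  1.8067e+01  1.1200e-01 -1.1900e-01  2.0000e-03  1.1850e+00]
 [ 1.2140e+00  1.8317e+01  1.1400e-01 -1.1900e-01  3.0000e-03  1.2130e+00]
 [ 1.2430e+00  1.8567e+01  1.1600e-01 -1.1900e-01  4.0000e-03  1.2420e+00]
 [ 1.2710e+00  1.8817e+01  9.1000e-02 -1.1800e-01  4.0000e-03  1.2700e+00]
 [ 1.3000e+00  1.9067e+01  8.1000e-02 -1.1800e-01  3.0000e-03  1.2990e+00]
 [ 1.3290e+00  1.9317e+01  1.0000e-01 -1.1800e-01  4.0000e-03  1.3280e+00]
 [ 1.3570e+00  1.9567e+01  1.3900e-01 -1.1800e-01  3.0000e-03  1.3560e+00]
 [ 1.3860e+00  1.9817e+01  5.2000e-02 -1.1800e-01  1.0000e-03  1.3850e+00]
 [ 1.4140e+00  2.0067e+01  8.7000e-02 -1.1800e-01  2.0000e-03  1.4130e+00]
 [ 1.4430e+00  2.0317e+01  7.7000e-02 -1.1800e-01  1.0000e-03  1.4420e+00]
 [ 1.4710e+00  2.0567e+01  1.2000e-01 -1.1700e-01  3.0000e-03  1.4700e+00]
 [ 1.5000e+00  2.0817e+01  7.8000e-02 -1.1700e-01  3.0000e-03  1.4990e+00]]
0.09091352391462346 -0.11822124710306525
```

```bash
python3 - <<'E'
from h import *
a=1.5
while a<3.9:
    L=chain(a,a+0.1,1)[0]; a+=0.1; print(round(a,2),np.round(L[1:4],4))
    if L[3]<-0.137: break
s=robot.observe(); print(s['joints'],s['contact_force'],s['tcp_pos'])
E
```

```text
1.6 [21.0667  0.0534 -0.1504]
[-1.09554794  0.21581436  1.09905307  2.23839455 -0.26387212  0.82075266
  0.50851946] [0.30864343 0.88399704 6.2727963 ] [417.48582816  20.99359753 163.62720288]
```

```bash
python3 - <<'E'
from h import *
a=1.6
for k in range(5):
    L=chain(a,a+0.1,1)[0]; a+=0.1; robot.hold(0.1); s=robot.observe(); print(round(a,2),np.round(L[1:5],4),'after',np.round([s['joint_torque'][6],s['wrist_torque'][2]],4))
    if L[3]<-0.19: break
E
```

```text
1.7 [ 2.13167e+01  5.85000e-02 -1.48700e-01  7.90000e-03] after [-0.0471  0.0083]
1.8 [ 2.16667e+01  3.27000e-02 -1.46800e-01  8.70000e-03] after [-0.047   0.0735]
1.9 [ 2.20167e+01  3.22000e-02 -1.44900e-01  9.30000e-03] after [-0.0468  0.076 ]
2.0 [ 2.23667e+01  1.00000e-02 -1.42900e-01  1.02000e-02] after [-0.0467  0.0501]
2.1 [ 2.27167e+01  7.11000e-02 -1.41800e-01  7.70000e-03] after [-0.0477  0.0549]
```

```bash
python3 - <<'E'
from h import *
a=2.1
for k in range(4):
    L=chain(a,a+0.1,1)[0]; a+=0.1; robot.hold(0.1); s=robot.observe(); print(round(a,2),np.round(L[1:5],4),'after',np.round([s['joint_torque'][6],s['wrist_torque'][2]],4),np.round(s['contact_force'],1))
    if L[3]<-0.165: break
E
```

```text
2.2 [ 2.30667e+01 -7.60000e-03 -1.46000e-01  7.80000e-03] after [-0.0538  0.0586] [-0.2  1.   8.5]
2.3 [ 2.34167e+01  5.86000e-02 -1.52100e-01  9.00000e-03] after [-0.0619  0.1395] [-0.6  0.6  6.8]
2.4 [ 2.37667e+01  1.51200e-01 -1.59400e-01  8.00000e-03] after [-0.071   0.0942] [0.2 1.6 7.6]
2.5 [ 2.41167e+01  1.03400e-01 -1.65100e-01  8.00000e-03] after [-0.0784  0.052 ] [0.6 1.  9. ]
```

```bash
python3 - <<'E'
from h import *
import pickle
a=2.42; robot.servo_line([X,Y,Z0-2.5*10/(2*np.pi)+0.4],feed=4,rotation=down(Y0-a)); s=robot.observe(); print(s['contact_force'],s['joint_torque'][6])
grip(0.6); p=robot.observe()['tcp_pos']; robot.servo_line([X,Y,240],feed=120); print(robot.observe()['t'])
im,i=shot('scene','s4.png')
for n in ['screw','driver_tip','driver_grip']: print(n,find(n,'scene',i))
iS,iD=pickle.load(open('i.pkl','rb'))
for px in [(264,165),(377,157),(376,257),(270,262)]: print('base',np.round(ray_at_z(*px,12,iS),1))
for px in [(400,178),(401,219)]: print('blk',np.round(ray_at_z(*px,29,iS),1))
u,v=project([417,21,110],i).astype(int)
c=cv2.resize(im[v-60:v+60,u-80:u+80],(800,600),interpolation=cv2.INTER_CUBIC); cv2.imwrite('pics/m4.png',c[:,:,::-1])
E
```

```text
[0.64489717 0.91945685 3.00086548] 0.09693596977740526
26.2417
screw [(array([418. ,  23.5,  93. ]), 0.66)]
driver_tip [(array([421.8,  20. ,  89.6]), 0.82)]
driver_grip [(array([414.8,  23.9, 181.8]), 0.61), (array([423.9,  22.9,  15. ]), 0.45)]
base [377.9 -45.3  12. ]
base [368.5  88.2  12. ]
base [491.7  91.1  12. ]
base [498.3 -41.8  12. ]
blk [391.3 113.2  29. ]
blk [439.6 116.7  29. ]
```

View pics/m4.png

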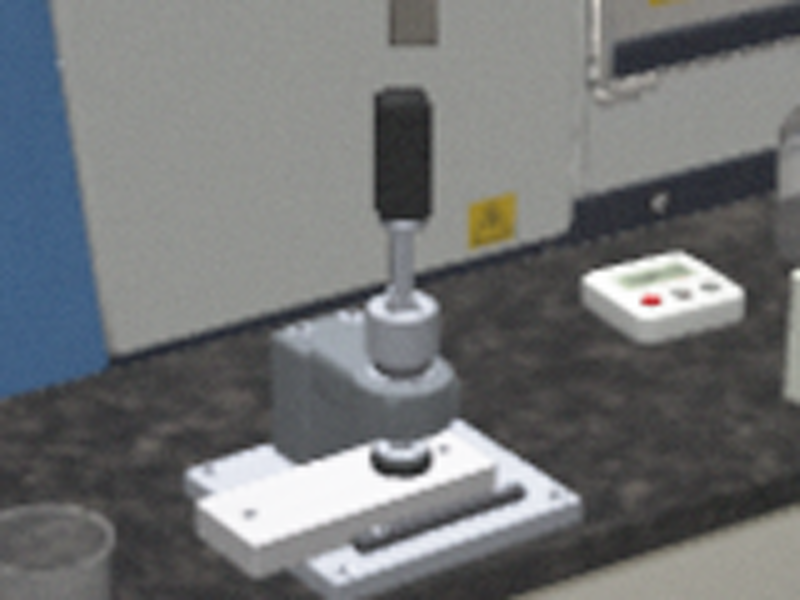

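```bash
python3 - <<'E'
from h import *
g=np.radians(3.4); e=np.array([415.4,115]); d=np.array([-np.sin(g),np.cos(g)]); r=down(g)
P=lambda k,z:[*(e+d*k),z]
robot.servo_line(P(28,240),feed=200,rotation=r); grip(0.0,20)
robot.servo_line(P(28,21),feed=150); s=robot.observe(); print(s['t'],s['contact_force'],s['tcp_pos'])
k=28;c=None
while k>-25:
    k-=3; robot.servo_line(P(k,21),feed=12); s=robot.observe(); f=s['contact_force']
    print(k,round(s['t'],2),np.round(s['tcp_pos'],1),np.round(f,1))
    if abs(f[1])>35: break
    if c is None and abs(f[1])>4: c=k
    if c is not None and k<=c-9: break
print('contact at',c)
E
```

```text
Traceback (most recent call last):
cell.IKError: the arm cannot follow that straight line within its joint ranges
```

```bash
cat > push.py <<'E'
from h import *
g=np.radians(3.4); e=np.array([415.4,115]); d=np.array([-np.sin(g),np.cos(g)]); r=down(g)
P=lambda k,z:[*(e+d*k),z]
E
python3 - <<'E'
from push import *
robot.servo_line([X,Y,280],feed=150)
for yaw in (g,g+np.pi,g-np.pi):
  for z in (280,21): print(yaw,z,kin.ik(P(28,z),down(yaw)))
robot.movep(P(28,280),r); grip(0.0,20)
robot.movep(P(28,60),r); robot.servo_line(P(28,21),feed=100); s=robot.observe(); print(s['t'],s['contact_force'],s['tcp_pos'])
k=28;c=None
while k>-25:
    k-=3; robot.servo_line(P(k,21),feed=12); s=robot.observe(); f=s['contact_force']
    print(k,round(s['t'],2),np.round(s['tcp_pos'],1),np.round(f,1))
    if abs(f[1])>35: break
    if c is None and abs(f[1])>4: c=k
    if c is not None and k<=c-9: break
print('contact at',c)
E
```

```text
0.059341194567807204 280 [-1.74564063 -0.10071322  1.31917756  2.06767926  0.10939951  1.10149091
 -0.41798491]
0.059341194567807204 21 [-0.77334591  0.47898596  0.43295982  2.25383201 -0.42758596  0.48511231
  0.05845457]
3.2009338481576 280 [-1.9431027  -0.30397577  1.37970768  2.06851754  0.32731146  1.15317726
  2.49174972]
3.2009338481576 21 [-1.37276838  1.01280642  1.33527848  2.28269403 -1.25276099  1.05207461
 -2.32513533]
-3.082251459021986 280 [-1.9431027  -0.30397577  1.37970768  2.06851754  0.32731146  1.15317726
  2.49174972]
-3.082251459021986 21 [-1.37276838  1.01280642  1.33527848  2.28269403 -1.25276099  1.05207461
 -2.32513533]
31.65 [ 0.7630548  -0.41069163 -0.21491113] [414.44343024 143.68355373  21.95571529]
25 32.05 [414.1 140.   21.2] [ 0.2  0.7 -0.4]
22 32.45 [414.1 136.8  21. ] [-0.7  0.  -0.9]
19 32.85 [414.3 133.9  21. ] [ 0.2 -0.3  0.3]
16 33.25 [414.4 130.9  21. ] [ 0.4  0.1 -0.4]
13 33.65 [414.7 127.9  21. ] [-0.4 -0.4 -0.2]
10 34.05 [414.8 124.9  21. ] [ 0.1  0.3 -0.3]
7 34.45 [415.  123.5  21.1] [-0.1  4.9 -1.2]
4 34.85 [415.1 121.   21.1] [ 0.1  5.8 -2.4]
1 35.25 [415.2 118.   21.1] [-0.3  5.6 -2.2]
-2 35.65 [415.4 115.1  21. ] [-0.1  6.5 -1.6]
contact at 7
```

```bash
python3 - <<'E'
from push import *
robot.servo_line(P(-13,21),feed=12); s=robot.observe(); print(s['tcp_pos'],s['contact_force'])
robot.servo_line(P(15,21),feed=80); robot.servo_line(P(28,60),feed=100); robot.movep(P(30,280),r)
s=robot.observe(); print(s['t'],s['contact_force'])
im,i=shot('scene','s5.png')
for n in ['screw','driver_tip','driver_grip','block_centre','beaker','sampler_cone']: print(n,find(n,'scene',i))
u,v=project([417,21,110],i).astype(int)
cv2.imwrite('pics/m5.png',cv2.resize(im[v-60:v+60,u-80:u+80],(800,600),interpolation=cv2.INTER_CUBIC)[:,:,::-1])
E
```

```text
[416.0077757  104.29946752  21.07739045] [ 0.23966858  7.52782105 -0.915893  ]
38.6833 [-1.20970733 -0.11359342 -0.72713581]
screw [(array([420.1,  23.3,  93.1]), 0.5)]
driver_tip [(array([421.4,  24.6,  89.7]), 0.66)]
driver_grip [(array([412.7,  25.2, 183.1]), 0.78), (array([405.1, 302. ,   1.9]), 0.72)]
block_centre [(array([414.2,  28.4,  23.2]), 0.95)]
beaker [(array([375.1, 216.1,   2.8]), 0.89)]
sampler_cone [(array([405.1, 301.8,   1.9]), 0.68)]
```

View pics/m5.png

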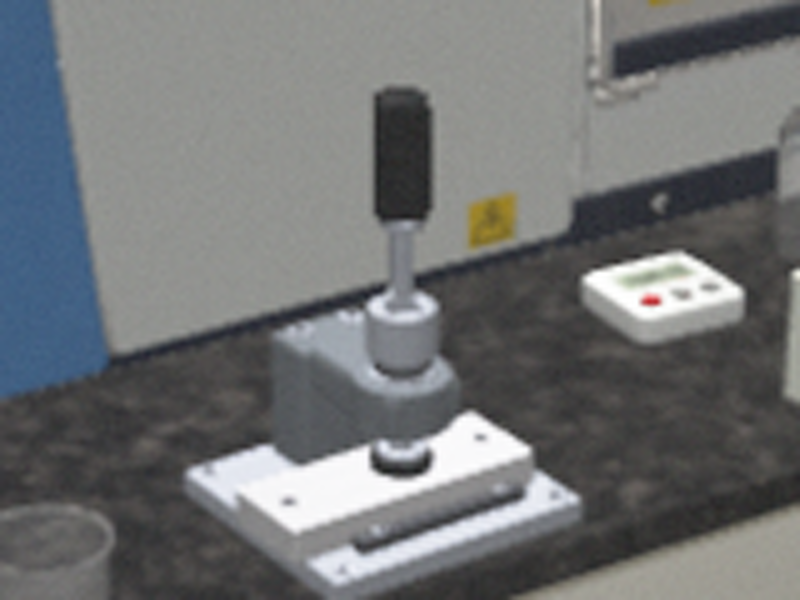

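The picture shows the block moved about 20 mm along the channel and still under the foot at (400,460). The driver stands upright in the screw at (400,250).

```bash
python3 -c "
from cell import robot
print(robot.job_done())"
```

```text
the job is handed in; nothing more can be done
None
```

The job is handed in with no verdict returned: the screw is set to about 5 N on the block (estimated from the turning torque), the block was slid about 20 mm at 6–7.5 N drag and sits under the foot, and the driver stands in the screw.

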